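Turn the wax-iron heat dial up four clicks and press start

ROBOT

A 6-joint arm with a two-finger parallel gripper is mounted at the origin on a cart in front of the work surface, level with it; the furniture and walls round the work are solid. World frame = base frame: x ahead of the robot, y to its left, z up, the work surface at z = 0. Lengths are in m, angles in rad, forces in N, time in s.
With the tool pointing down it reaches from about 0.4 to 0.825 m from the base axis. Payload 7 kg.
Tool frame: the origin (TCP) lies on the centre line of the jaws, within the pads' length; the fingertips stand 11 mm ahead of it and the grasp point (between the pads) lies 8 mm behind it; z points along the fingers, y is the direction in which the jaws open and shut (so a half turn about z gives the same grasp; the last joint's range is limited). The gripper opens to 88 mm and grips with 3 to 60 N. Pads are 19 mm wide; open, the fingers measure 130 mm over their backs; the gripper's body (78 mm by 193 mm) begins 47 mm behind the grasp point.
Start: joints at [-0.835, 0.359, 0.012, 0, -1.224, -0.288], TCP at [0.292, -0.608, 0.238] pointing down, gripper open.
Joint ranges: [-3.07, 3.07], [-1.43, 2.12], [-1.02, 1.25], [-3.03, 1.67], [-3.05, -0], [-3.03, 3.03]. Speed limits (rad/s): [2.39, 2.39, 3.01, 3.14, 3.14, 3.14].

INTERFACE

Orientations are given as [roll, pitch, yaw] about the fixed x, y, z axes, in that order (R = Rz(yaw) Ry(pitch) Rx(roll)).
In Python, from station import * gives the robot as it stands.
- The arm moves only by the tool play_rows, never from a script. Its argument "targets" is a list of rows, each a list of 7 numbers: the turn, a rotation vector about the world's x, y, z in rad, then the shift along the world's x, y, z in m, then the opening, from 0 (shut) to 1 (fully open). A call has 1 to 12 rows; each row shifts and turns the pose as measured when the row begins; what a row does not reach is not made up. A row lasts 1/8 s, in which the tool goes at most 62.5 mm and 10.7 degrees, less where a joint would pass 70% of its speed; a pose out of reach is approached as far as the arm can. A call is refused whole if a number of a shift passes 0.0625 or a number of a turn 0.188, either way. A call with a gripper value outside its range is refused whole. The fingers move at their own pace and stop on an object; "grip_force" is the grip in N (left out, the last holds). Time passes only in rows, so rows that do not move let the fingers close. It gives the time, the measured TCP pose, the force and the opening at its end, in the units of the state.
- get_state(): the state, without advancing time (a new reading comes with each control period).
- grab_frame(name): name is "side" or "top" or "wrist"; returns (picture, depth): 384x512x3 uint8, blue, green, red; 384x512 float32, m along the optical axis (not along the pixel's ray), 0 where there is no reading.
- camera_params(name): a dict with "camera_matrix" (3x3 intrinsics, pixels), "extrinsics" (4x4, takes a point from world to camera coordinates); the wrist camera has in their place "hand_eye" (4x4, takes a point from camera to tool coordinates, whose origin is the TCP and whose axes are the flange's). Camera axes: x right, y up, looking along -z (the intrinsics and any distortion apply to the point x, -y, -z); pixel columns grow to the right and rows downward; lengths in m; the calibration is good to about 2 mm. A picture is of the moment at which its call begins: read the wrist's pose just before it. camera_params takes no time and is no camera call.
- job_done(): hands the job in, once; it reports no verdict.
The state is a dict: "t": time; "q": joint angles; "qd": joint speeds; "joint_efforts": joint torques, N m; "eef_pos": TCP position; "ee_rot": TCP orientation; "force": force on the tool from outside, world axes, zero at the start; "moment": the same for the moment, N m; "width": finger opening in m.
Only numpy, scipy, OpenCV 4.12 (cv2) and the standard library are available. Lean on these libraries where they do the work, as an engineer would, in place of code of your own. Each camera call takes 0.05 s, during which the arm holds its last target.

TASK

Turn up the wax iron on its grey control unit: with a fingertip against the side of the raised fin, push the click-stop dial clockwise (seen from above) exactly four clicks from where it stands, without running on to a fifth. Leave it resting in that fourth stop, then press the round start button on the same unit fully down and let go. Push only: do not pinch the dial's fin, do not press the button before the dial is set, and leave the loose things on and around the unit where they lie.

Things in the scene. Friction and masses are not known exactly. Their poses are not given: they have to be found in the camera images.
- control_unit: fixed grey metal control unit with a flat dark deck, 150 (x) x 250 (y) x 55 mm high. Origin: centre of its underside, on the bench; z up. In its frame (mm) the dial axis is at x 0, y 58, the start button's axis at x -25, y -85. It stands turned up to 23 degrees either way.
- heat_dial (a joint): black dial's angle, rad, 0 at the start, growing CLOCKWISE seen from above. Stops every 0.524 rad (30 degrees), the start is one; four clicks = 2.094. Between stops a torque of up to about 0.09 N m (x 0.8 to 1.25) plus slight drag pulls it to the nearer stop: at 30 mm radius push with 3 to 4 N to half way, then it runs by itself into the next stop. Ends at -1.7 and 4.3.
- dial_hub (a point): centre of the dial disc's top face, on the axis, 69 mm above the bench. The disc is 92 mm across and 10 mm thick. The point turns with the dial: its z is up, its x points from the axis along the fin (the fin may start in any direction within 130 degrees of the unit's -x side).
- dial_fin (a point): middle of the top edge of the dial's one raised fin, 26 mm out from the axis, 95 mm above the bench. The fin is an upright radial plate with a white line on top: from 8 to 44 mm out from the axis, 8 mm thick, standing 26 mm above the disc. Axes as dial_hub (x outward along the fin, y across it).
- start_button (a joint): travel of the start button in m: 0 up, 0.006 fully down; it springs back. It starts to move at about 1.5 N and is fully down at about 5 N.
- start_button_top (a point): centre of the top of the start button, 77 mm above the bench when up (22 mm above the deck): a round grey cap 28 mm across in a round black housing 44 mm across and 12 mm high; pressed straight down.
- fitting_2: bystander, loose: small violet wax fitting, 37x54x20, lying on the unit's deck behind the button (mm); origin at the centre of its underside
- x_block_a: bystander, loose: violet X-shaped wax block, 66x78x24, on the bench at the unit's right end (mm); origin at the centre of its underside
- fitting_0: bystander, loose: small violet wax fitting, 48x60x23, on the bench in front of the unit (mm); origin at the centre of its underside
- wax_rod_1: bystander, loose: orange wax rod, 12x89x11, on the bench in front of the unit (mm); origin at the centre of its underside
- steel_pin: bystander, loose: steel pin, 10x80x10, on the bench at the unit's left end (mm); origin at the centre of its underside

How it is judged:
By the outcome, as a careful person would: the job done as asked, in the order asked, and still so for the second after the job is handed in, with the robot touching nothing.
It also fails if it takes over 51 s, if anything falls off the work surface, if the arm or the gripper's body presses on something with over 40 N, if the wrist force passes 120 N, or if a joint passes its speed limit or range.

## Working session

There is one attempt and no reset: what is moved stays moved. The work goes in short steps, Python scripts to look and compute and a tool call to move; the robot and the scene stay as the last step left them, time stands still between calls to the robot, and variables do not carry over. Pictures are saved under pics/ and viewed, and the job is handed in when it is done.

Besides the shell and the picture viewer there is one more tool, called after "Emit:" as name([rows], argument=value, ...), one row to a line, values as JSON. play_rows: Moves the arm, as the interface text tells. Its arguments: {"type":"object","properties":{"targets":{"type":"array","items":{"type":"array","items":{"type":"number"}}},"grip_force":{"type":"number"}},"required":["targets"]}

```bash
mkdir -p pics; ls; python3 - <<'E'
from station import *
import cv2,numpy as np
s=get_state();print(s)
for n in("top","side"):
    p,d=grab_frame(n);cv2.imwrite(f"pics/{n}0.png",p);np.save(f"{n}0.npy",d);np.save(f"{n}0p.npy",p)
    print(camera_params(n))
print(camera_params("wrist"))
E
```

```text
pics
{'t': 0.0, 'q': array([-8.34917257e-01,  3.59370324e-01,  1.10401857e-02, -3.29760928e-04,
       -1.22409853e+00, -2.88082426e-01]), 'qd': array([ 0.00145637,  0.00222364,  0.00094173, -0.000967  , -0.0006304 ,
        0.00169102]), 'joint_efforts': array([-1.31945813e-03, -5.82716024e+01,  2.93043441e+01,  6.99675992e+00,
        6.81476711e-03, -1.40722004e-04]), 'eef_pos': array([ 0.29201197, -0.60803586,  0.23662893]), 'ee_rot': array([ 3.13993950e+00, -1.66592306e-04, -2.69390818e+00]), 'force': array([-0.34839221, -0.14315999, -0.6780994 ]), 'moment': array([ 0.02017551, -0.03146655, -0.05919525]), 'width': 0.08752812818051406}
{'camera_matrix': array([[417.73845319,   0.        , 252.30424541],
       [  0.        , 417.73845319, 192.74590242],
       [  0.        ,   0.        ,   1.        ]]), 'extrinsics': array([[-0.06125586, -0.99811874,  0.00259014,  0.05861451],
       [ 0.97608631, -0.05936102,  0.20912145, -0.54144023],
       [-0.20857429,  0.01533812,  0.97788625, -0.95001769],
       [ 0.        ,  0.        ,  0.        ,  1.        ]])}
{'camera_matrix': a
[... 240 characters left out ...]
29317227, -0.40750571,  0.86486364, -0.20204478],
       [-0.50684874,  0.70078147,  0.50200566, -0.67848462],
       [ 0.        ,  0.        ,  0.        ,  1.        ]])}
{'camera_matrix': array([[272.38534867,   0.        , 253.1019611 ],
       [  0.        , 272.38534867, 193.76746135],
       [  0.        ,   0.        ,   1.        ]]), 'hand_eye': array([[-4.17323043e-04,  9.64924642e-01,  2.62526688e-01,
         6.87056396e-02],
       [ 9.99999882e-01,  4.68322761e-04, -1.31693957e-04,
         1.27704134e-03],
       [-2.50021968e-04,  2.62526602e-01, -9.64924723e-01,
        -1.47587991e-01],
       [ 0.00000000e+00,  0.00000000e+00,  0.00000000e+00,
         1.00000000e+00]])}
```

View pics/top0.png

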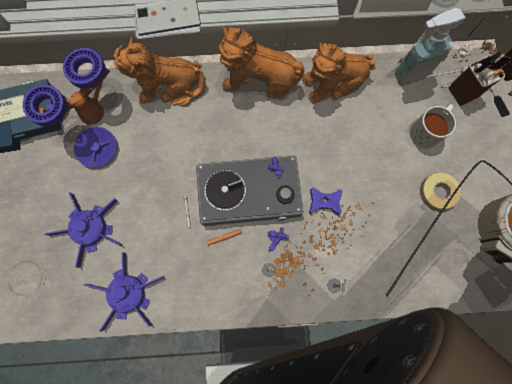

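View pics/side0.png

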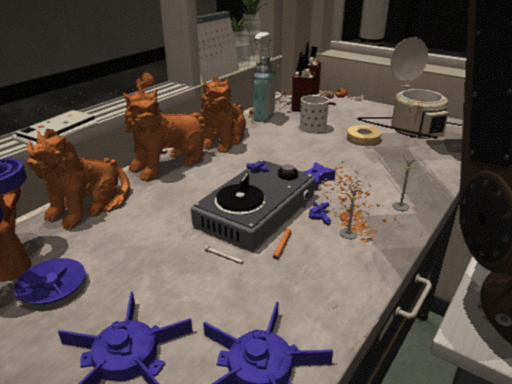

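The top view shows the unit around (250,190), with the dial near (225,189), the fin's white line pointing right, and the button near (285,195). I'll measure these next.

```bash
cat > h.py <<'E'
from station import *
import cv2,numpy as np
def w_at_z(n,u,v,z):
    c=camera_params(n);K=c["camera_matrix"];T=c["extrinsics"]
    r=np.array([(u-K[0,2])/K[0,0],-(v-K[1,2])/K[1,1],-1.])
    R=T[:3,:3];o=-R.T@T[:3,3];d=R.T@r
    return o+d*(z-o[2])/d[2]
def cloud(n,d):
    c=camera_params(n);K=c["camera_matrix"];T=c["extrinsics"]
    v,u=np.mgrid[:d.shape[0],:d.shape[1]]
    P=np.stack([(u-K[0,2])/K[0,0]*d,-(v-K[1,2])/K[1,1]*d,-d],-1)
    return (P-T[:3,3])@T[:3,:3]
def proj(n,p):
    c=camera_params(n);K=c["camera_matrix"];T=c["extrinsics"]
    q=T[:3,:3]@np.asarray(p)+T[:3,3]
    return K[0,2]+K[0,0]*q[0]/-q[2],K[1,2]-K[1,1]*q[1]/-q[2]
E
python3 - <<'E'
from h import *
p=np.load("top0p.npy");d=np.load("top0.npy")
P=cloud("top",d);z=P[...,2]
m=np.zeros(z.shape,bool);m[150:235,185:315]=1
m&=d>0
deck=m&(z>0.047)&(z<0.062)
n,l,st,c=cv2.connectedComponentsWithStats((m&(z>.045)).astype(np.uint8))
i=1+np.argmax(st[1:,4]);pts=P[l==i]
r=cv2.minAreaRect((pts[:,:2]*1000).astype(np.float32));print(r,np.median(z[deck]))
b=P[m&(z>.072)&(z<.082)];print(len(b))
fin=P[m&(z>.085)];print("fin",len(fin),fin.mean(0),fin.min(0),fin.max(0))
for (u,v) in((225,189),(285,195)):print(P[v,u])
cv2.imwrite("pics/topz.png",cv2.resize(p[145:240,180:350],None,fx=4.5,fy=4.5,interpolation=cv2.INTER_CUBIC))
s=np.load("side0p.npy");cv2.imwrite("pics/sidez.png",cv2.resize(s[155:260,185:345],None,fx=4.5,fy=4.5,interpolation=cv2.INTER_CUBIC))
E
```

```text
((557.5177001953125, 33.23674774169922), (150.50653076171875, 249.64927673339844), 2.0435500144958496) 0.0547311619657803
209
fin 59 [0.56248747 0.06672071 0.09346601] [0.55441906 0.05041922 0.08553539] [0.57057765 0.08366352 0.10013725]
[0.5542821  0.09008486 0.07023618]
[ 0.53023145 -0.05116446  0.07419447]
```

```bash
sleep 1
```

```text
(no output)
```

View pics/topz.png

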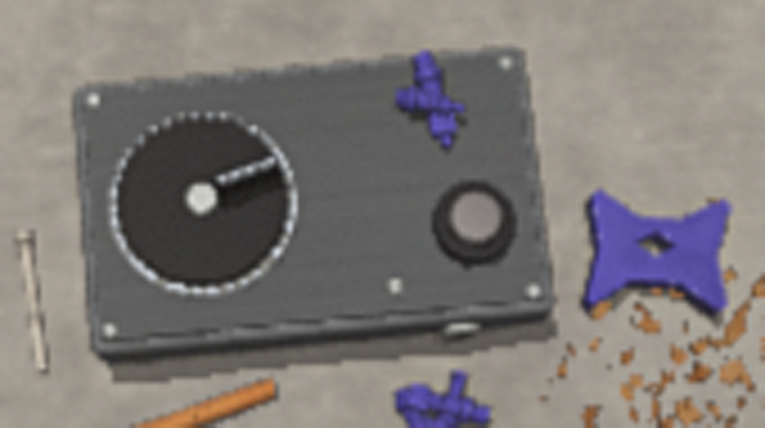

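View pics/sidez.png

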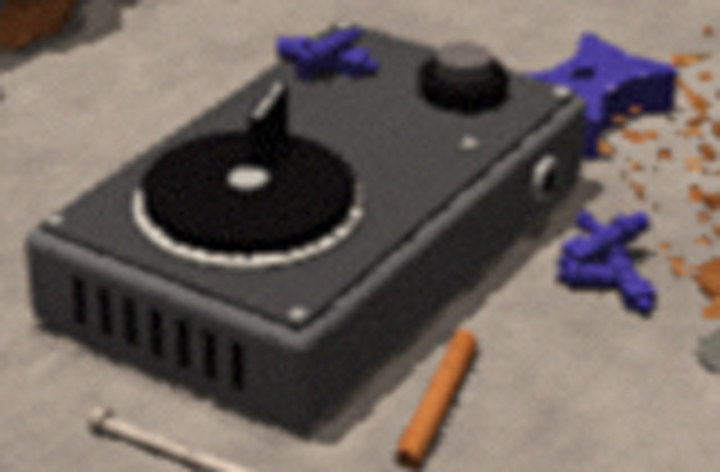

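```bash
python3 - <<'E'
from h import *
p=np.load("top0p.npy")
f=lambda a,b:(180+(a+.5)/4.5-.5,145+(b+.5)/4.5-.5)
for nm,a,b,z in(("hub",201,198,.069),("fin in",218,182,.095),("fin out",275,158,.095),("btn",475,215,.077),("housing",474,224,.067)):
    print(nm,w_at_z("top",*f(a,b),z).round(4))
g=lambda a,b:(185+(a+.5)/4.5-.5,155+(b+.5)/4.5-.5)
for nm,a,b,z in(("hub",250,178,.069),("fin out",283,85,.095),("fin in",257,118,.095),("btn",466,53,.077)):
    print("side",nm,w_at_z("side",*g(a,b),z).round(4))
E
```

```text
hub [0.5556 0.0918 0.069 ]
fin in [0.5576 0.0813 0.095 ]
fin out [0.5686 0.0512 0.095 ]
btn [ 0.5359 -0.0518  0.077 ]
housing [ 0.5332 -0.0518  0.067 ]
side hub [0.5571 0.0886 0.069 ]
side fin out [0.5675 0.0503 0.095 ]
side fin in [0.5586 0.0808 0.095 ]
side btn [ 0.5357 -0.0531  0.077 ]
```

Emit:
play_rows([
  [0,0,0.185,0.018,0.0425,0,0],
  [0,0,0.185,0.018,0.0425,0,0],
  [0,0,0.185,0.018,0.0425,0,0],
  [0,0,0.185,0.018,0.0425,0,0],
  [0,0,0.185,0.018,0.0425,0,0],
  [0,0,0.185,0.018,0.0425,0,0],
  [0,0,0.185,0.018,0.0425,0,0],
  [0,0,0.185,0.018,0.0425,0,0],
], grip_force=20)

```text
t: 1.1
eef_pos: [0.4362, -0.259, 0.2322]
ee_rot: [3.134, 0.001, -1.192]
force: [1.4, 0.2, -0.1]
width: 0.0132
```

Emit:
play_rows([
  [0,0,0.187,0.0196,0.0416,0,0],
  [0,0,0.187,0.0196,0.0416,0,0],
  [0,0,0.187,0.0196,0.0416,0,0],
  [0,0,0.187,0.0196,0.0416,0,0],
  [0,0,0.187,0.0196,0.0416,0,0],
  [0,0,0.187,0.0196,0.0416,0,0],
  [0,0,0.187,0.0196,0.0416,0,0],
  [0,0,0.187,0.0196,0.0416,0,0],
  [0,0,0,0,0,0,0],
])

```text
t: 2.22
eef_pos: [0.5955, 0.0888, 0.2299]
ee_rot: [3.134, 0.004, 0.313]
force: [0.0, -1.2, -0.2]
width: 0.0001
```

```bash
cat > snap.py <<'E'
from h import *
import sys
t=sys.argv[1]
s=get_state();print(s["t"],s["eef_pos"].round(4),s["ee_rot"].round(3),s["force"].round(2),s["q"].round(2),s["width"])
ims=[]
for n,(a,b,c,d) in(("top",(145,240,185,315)),("side",(150,255,185,325))):
    p,dd=grab_frame(n);np.save(f"{n}{t}.npy",p)
    ims.append(cv2.resize(p[a:b,c:d],(560,420),interpolation=cv2.INTER_CUBIC))
p,dd=grab_frame("wrist")
cv2.imwrite(f"pics/ts{t}.png",cv2.resize(np.hstack(ims),(800,300)))
cv2.imwrite(f"pics/w{t}.png",p)
E
python3 snap.py 1
```

```text
2.225 [0.5955 0.0888 0.2299] [3.134 0.004 0.313] [ 0.03 -1.17 -0.24] [ 0.48  0.25 -0.17  0.01 -1.16  1.4 ] 0.0001412283916924405
```

View pics/ts1.png

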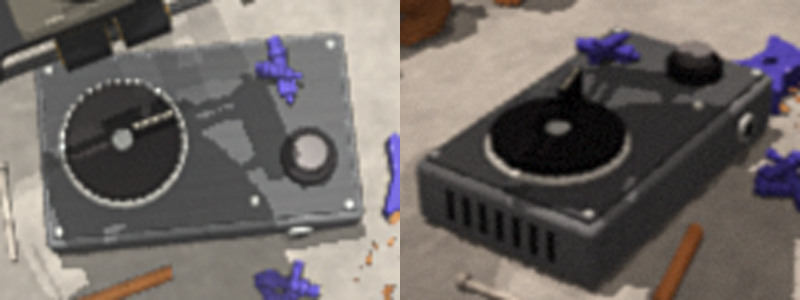

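View pics/w1.png

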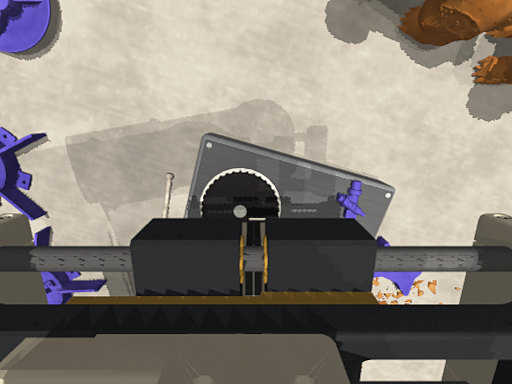

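Emit:
play_rows([
  [0,0,0,-0.002,-0.015,-0.02,0],
  [0,0,0,0,0,-0.04,0],
  [0,0,0,0,0,-0.04,0],
  [0,0,0,0,0,-0.025,0],
  [0,0,0,0,0,-0.012,0],
  [0,0,0,0,0,0,0],
])

```text
t: 3.12
eef_pos: [0.5907, 0.0642, 0.093]
ee_rot: [3.134, -0.0, 0.295]
force: [0.0, -0.0, 0.4]
width: 0.0007
```

```bash
python3 snap.py 2
```

```text
3.125 [0.5907 0.0642 0.093 ] [ 3.134 -0.     0.295] [ 0.03 -0.    0.4 ] [ 0.44  0.36 -0.36  0.01 -0.86  1.42] 0.0006858426189057973
```

View pics/ts2.png

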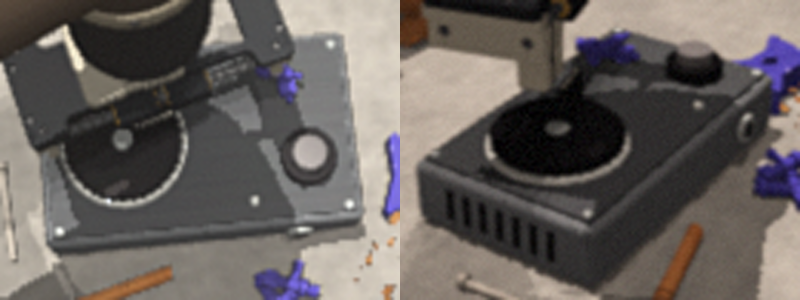

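View pics/w2.png

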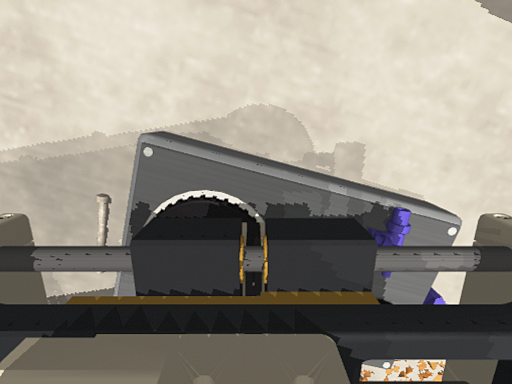

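```bash
cat > plan.py <<'E'
from h import *
import sys
hub=np.array([.5555,.0912]);phi0=np.radians(-72)
s=get_state();P=s["eef_pos"];yaw=s["ee_rot"][2]
# usage: r d th1 th2 ... ; prints current polar estimate & shifts
v=P[:2]-hub
R=lambda a:np.array([[np.cos(a),-np.sin(a)],[np.sin(a),np.cos(a)]])
r,d=float(sys.argv[1]),float(sys.argv[2])
print("t",s["t"],"P",P.round(4),"yaw",np.degrees(yaw).round(1),"F",s["force"].round(2),"M",s["moment"].round(2))
rho=np.hypot(*v);a=np.degrees(np.arctan2(v[1],v[0]))
th=np.degrees(phi0)-(a-np.degrees(np.arcsin(d/rho)))
print("rho",rho.round(4),"equiv theta (d=%.4f)"%d,((th+180)%360-180).round(2))
p=P[:2];y=yaw
for t in map(float,sys.argv[3:]):
    ph=phi0-np.radians(t);q=hub+R(ph)@[r,d];yy=ph+np.pi/2
    print(t,"dyaw %.3f"%((yy-y+np.pi)%(2*np.pi)-np.pi),"shift",(q-p).round(4));p=q;y=yy
E
python3 plan.py .030 .0135 -4 0
```

```text
t 3.275 P [0.5918 0.0651 0.0945] yaw 17.0 F [ 0.6  -0.07  0.42] M [-0.06  0.15  0.01]
rho 0.0447 equiv theta (d=0.0135) -18.7
-4.0 dyaw 0.088 shift [-0.0126  0.0034]
0.0 dyaw -0.070 shift [-0.0016 -0.0016]
```

Emit:
play_rows([
  [0,0,0.02,-0.007,0.003,-0.004,0],
  [0,0,0,-0.003,0,0,0],
  [0,0,0,0,0,0,0],
])

```text
t: 3.65
eef_pos: [0.582, 0.0689, 0.0923]
ee_rot: [3.134, -0.006, 0.318]
force: [0.4, -0.1, -0.4]
width: 0.0006
```

```bash
python3 plan.py .030 .0135 0 5 10
```

```text
t 3.65 P [0.582  0.0689 0.0923] yaw 18.2 F [ 0.38 -0.13 -0.37] M [-0.11  0.16  0.  ]
rho 0.0346 equiv theta (d=0.0135) -8.96
0.0 dyaw -0.004 shift [-0.0044 -0.002 ]
5.0 dyaw -0.087 shift [-0.0022 -0.0018]
10.0 dyaw -0.087 shift [-0.0024 -0.0016]
```

Emit:
play_rows([
  [0,0,0,-0.002,-0.0005,-0.004,0],
  [0,0,0,-0.001,-0.0005,0,0],
  [0,0,0,0,0,0,0],
])

```text
t: 4.03
eef_pos: [0.5795, 0.0683, 0.0884]
ee_rot: [3.135, -0.008, 0.318]
force: [-0.7, -0.8, 0.1]
width: 0.0004
```

```bash
python3 plan.py .030 .0135 0 5 10; python3 snap.py 3
```

```text
t 4.025 P [0.5795 0.0683 0.0884] yaw 18.2 F [-0.7  -0.81  0.11] M [-0.06  0.    0.02]
rho 0.0332 equiv theta (d=0.0135) -4.22
0.0 dyaw -0.004 shift [-0.0018 -0.0014]
5.0 dyaw -0.087 shift [-0.0022 -0.0018]
10.0 dyaw -0.087 shift [-0.0024 -0.0016]
4.025 [0.5795 0.0683 0.0884] [ 3.135 -0.008  0.318] [-0.7  -0.81  0.11] [ 0.46  0.34 -0.39  0.01 -0.83  1.42] 0.00035112293704676954
```

View pics/ts3.png

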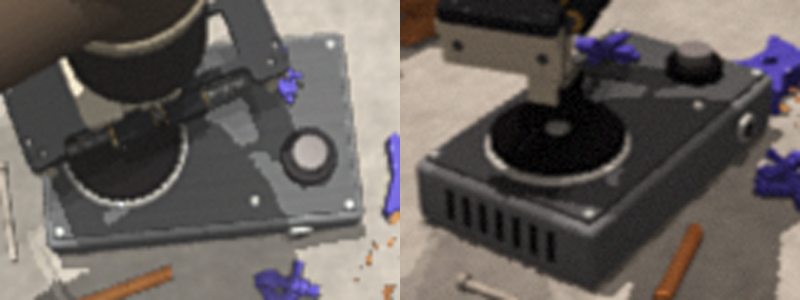

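Emit:
play_rows([
  [0,0,-0.004,-0.0018,-0.0014,0,0],
  [0,0,0,0,0,0,0],
])

```text
t: 4.42
eef_pos: [0.5789, 0.0677, 0.0886]
ee_rot: [3.135, -0.011, 0.314]
force: [2.5, 0.6, -1.6]
width: 0.0006
```

```bash
python3 plan.py .030 .0135 0 5 10 
```

```text
t 4.425 P [0.5789 0.0677 0.0886] yaw 18.0 F [ 2.49  0.64 -1.6 ] M [ 0.25 -0.57 -0.03]
rho 0.0332 equiv theta (d=0.0135) -2.9
0.0 dyaw 0.000 shift [-0.0013 -0.0008]
5.0 dyaw -0.087 shift [-0.0022 -0.0018]
10.0 dyaw -0.087 shift [-0.0024 -0.0016]
```

Emit:
play_rows([
  [0,0,-0.05,-0.0016,-0.0012,0,0],
  [0,0,-0.05,-0.0016,-0.0012,0,0],
  [0,0,0,0,0,0,0],
])

```text
t: 4.8
eef_pos: [0.5775, 0.066, 0.0888]
ee_rot: [3.135, -0.014, 0.212]
force: [2.9, 1.2, -0.8]
width: 0.0002
```

```bash
python3 plan.py .030 .0135 5 10 15 
```

```text
t 4.8 P [0.5775 0.066  0.0888] yaw 12.1 F [ 2.89  1.18 -0.83] M [ 0.33 -0.65  0.01]
rho 0.0335 equiv theta (d=0.0135) 0.74
5.0 dyaw 0.015 shift [-0.0021 -0.001 ]
10.0 dyaw -0.087 shift [-0.0024 -0.0016]
15.0 dyaw -0.087 shift [-0.0025 -0.0014]
```

Emit:
play_rows([
  [0,0,0.0,-0.0022,-0.0012,0,0],
  [0,0,-0.05,-0.0022,-0.0014,0,0],
  [0,0,0,0,0,0,0],
])

```text
t: 5.18
eef_pos: [0.5755, 0.0644, 0.0893]
ee_rot: [3.136, -0.019, 0.165]
force: [2.0, 0.5, -2.5]
width: 0.0002
```

```bash
python3 plan.py .030 .0135 5 10 15 
```

```text
t 5.175 P [0.5755 0.0644 0.0893] yaw 9.4 F [ 2.01  0.52 -2.53] M [ 0.19 -0.77 -0.05]
rho 0.0334 equiv theta (d=0.0135) 5.14
5.0 dyaw 0.062 shift [-0.0001  0.0006]
10.0 dyaw -0.087 shift [-0.0024 -0.0016]
15.0 dyaw -0.087 shift [-0.0025 -0.0014]
```

Emit:
play_rows([
  [0,0,-0.05,-0.0022,-0.0012,0,0],
  [0,0,-0.05,-0.0022,-0.0014,0,0],
  [0,0,0,0,0,0,0],
])

```text
t: 5.55
eef_pos: [0.5702, 0.0612, 0.0891]
ee_rot: [3.135, -0.017, 0.067]
force: [-0.4, -0.6, 0.7]
width: 0.0002
```

```bash
python3 plan.py .030 .0135 10 15 20 
```

```text
t 5.55 P [0.5702 0.0612 0.0891] yaw 3.8 F [-0.41 -0.55  0.69] M [-0.11  0.28  0.01]
rho 0.0334 equiv theta (d=0.0135) 15.66
10.0 dyaw 0.073 shift [0.0028 0.0021]
15.0 dyaw -0.087 shift [-0.0025 -0.0014]
20.0 dyaw -0.087 shift [-0.0026 -0.0012]
```

```bash
python3 snap.py 4;python3 plan.py .030 .0135 20 25 30 35 40
```

```text
5.55 [0.5702 0.0612 0.0891] [ 3.135 -0.017  0.067] [-0.41 -0.55  0.69] [ 0.46  0.32 -0.42  0.02 -0.81  1.17] 0.00024604654381580183
t 5.7 P [0.5709 0.0615 0.0892] yaw 3.8 F [ 0.49 -0.89  0.77] M [-0.15  0.21  0.03]
rho 0.0334 equiv theta (d=0.0135) 14.48
20.0 dyaw -0.102 shift [-0.0029 -0.0008]
25.0 dyaw -0.087 shift [-0.0027 -0.001 ]
30.0 dyaw -0.087 shift [-0.0028 -0.0007]
35.0 dyaw -0.087 shift [-0.0028 -0.0005]
40.0 dyaw -0.087 shift [-0.0029 -0.0002]
```

View pics/ts4.png

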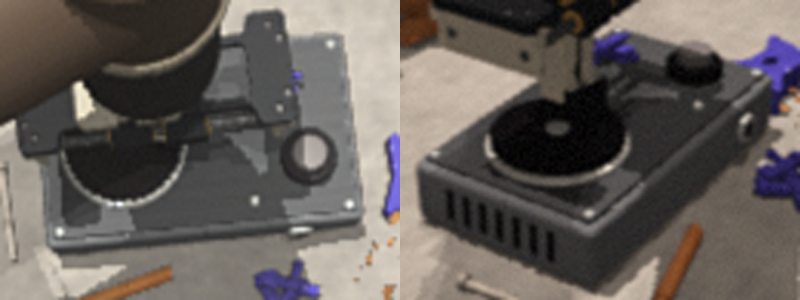

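Emit:
play_rows([
  [0,0,-0.1,-0.0029,-0.0008,0,0],
  [0,0,-0.087,-0.0027,-0.001,0,0],
  [0,0,0,0,0,0,0],
])

```text
t: 6.08
eef_pos: [0.5662, 0.0598, 0.0895]
ee_rot: [3.136, -0.02, -0.121]
force: [1.7, -0.3, -0.8]
width: 0.0004
```

```bash
python3 plan.py .030 .0135 25 30 35 40 
```

```text
t 6.075 P [0.5662 0.0598 0.0895] yaw -6.9 F [ 1.72 -0.26 -0.82] M [-0.2  -0.36  0.  ]
rho 0.0332 equiv theta (d=0.0135) 23.21
25.0 dyaw -0.001 shift [-0.001 -0.   ]
30.0 dyaw -0.087 shift [-0.0028 -0.0007]
35.0 dyaw -0.087 shift [-0.0028 -0.0005]
40.0 dyaw -0.087 shift [-0.0029 -0.0002]
```

Emit:
play_rows([
  [0,0,-0.087,-0.0028,-0.0008,0,0],
  [0,0,-0.06,-0.0028,-0.0006,0,0],
  [0,0,0,0,0,0,0],
])

```text
t: 6.45
eef_pos: [0.5631, 0.0587, 0.0897]
ee_rot: [3.137, -0.023, -0.263]
force: [3.3, -1.5, -2.6]
width: 0.0003
```

```bash
python3 plan.py .030 .0135 30 35 40 
```

```text
t 6.45 P [0.5631 0.0587 0.0897] yaw -15.1 F [ 3.27 -1.55 -2.57] M [-0.51 -0.98 -0.11]
rho 0.0334 equiv theta (d=0.0135) 28.69
30.0 dyaw 0.054 shift [-0.0006  0.0004]
35.0 dyaw -0.087 shift [-0.0028 -0.0005]
40.0 dyaw -0.087 shift [-0.0029 -0.0002]
```

Emit:
play_rows([
  [0,0,-0.03,-0.003,-0.0005,0,0],
  [0,0,-0.06,-0.003,-0.0003,0,0],
  [0,0,0,0,0,0,0],
])

```text
t: 6.82
eef_pos: [0.5594, 0.0582, 0.09]
ee_rot: [3.139, -0.026, -0.348]
force: [0.1, -0.5, -1.3]
width: 0.0003
```

```bash
python3 plan.py .030 .0135 35 40 45 
```

```text
t 6.825 P [0.5594 0.0582 0.09  ] yaw -19.9 F [ 0.09 -0.49 -1.29] M [-0.07 -0.04 -0.02]
rho 0.0332 equiv theta (d=0.0135) 35.31
35.0 dyaw 0.051 shift [0.0003 0.0004]
40.0 dyaw -0.087 shift [-0.0029 -0.0002]
45.0 dyaw -0.087 shift [-0.0029  0.    ]
```

Emit:
play_rows([
  [0,0,-0.06,-0.003,-0.0003,0,0],
  [0,0,-0.06,-0.003,-0.0002,0,0],
  [0,0,0,0,0,0,0],
])

```text
t: 7.2
eef_pos: [0.5525, 0.0576, 0.0899]
ee_rot: [3.137, -0.025, -0.463]
force: [0.5, -0.4, -0.1]
width: 0.0005
```

```bash
python3 plan.py .030 .0135 40 45 50 
```

```text
t 7.2 P [0.5525 0.0576 0.0899] yaw -26.5 F [ 0.53 -0.35 -0.07] M [-0.02  0.03  0.02]
rho 0.0337 equiv theta (d=0.0135) 46.74
40.0 dyaw 0.079 shift [0.0043 0.0007]
45.0 dyaw -0.087 shift [-0.0029  0.    ]
50.0 dyaw -0.087 shift [-0.0029  0.0003]
```

```bash
python3 snap.py 5;python3 plan.py .030 .0135  50 55 60 65 70
```

```text
7.2 [0.5525 0.0576 0.0899] [ 3.137 -0.025 -0.463] [ 0.53 -0.35 -0.07] [ 0.47  0.3  -0.47  0.03 -0.79  0.61] 0.00048010541602923676
t 7.35 P [0.5528 0.0576 0.0899] yaw -26.6 F [ 0.92 -0.26  0.17] M [-0.06  0.2   0.  ]
rho 0.0337 equiv theta (d=0.0135) 46.33
50.0 dyaw -0.095 shift [-0.0017  0.001 ]
55.0 dyaw -0.087 shift [-0.0028  0.0005]
60.0 dyaw -0.087 shift [-0.0028  0.0008]
65.0 dyaw -0.087 shift [-0.0027  0.001 ]
70.0 dyaw -0.087 shift [-0.0026  0.0012]
```

View pics/ts5.png

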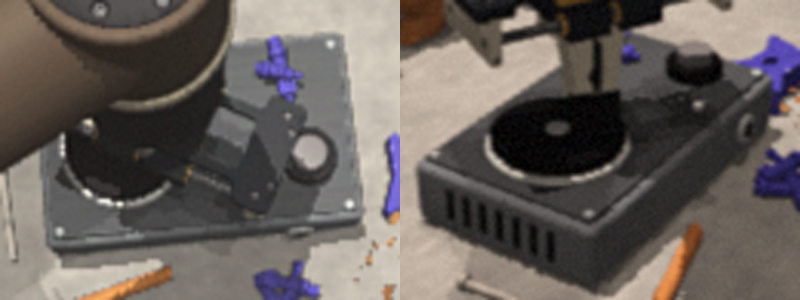

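Emit:
play_rows([
  [0,0,-0.1,-0.0017,0.0008,-0.001,0],
  [0,0,-0.087,-0.0028,0.0006,0,0],
  [0,0,-0.087,-0.0028,0.0008,0,0],
  [0,0,0,0,0,0,0],
])

```text
t: 7.85
eef_pos: [0.5468, 0.059, 0.0891]
ee_rot: [3.137, -0.027, -0.739]
force: [2.4, -2.1, -1.4]
width: 0.0005
```

```bash
python3 plan.py .030 .0135 60 65 70 
```

```text
t 7.85 P [0.5468 0.059  0.0891] yaw -42.3 F [ 2.44 -2.14 -1.4 ] M [-0.77 -0.68 -0.09]
rho 0.0333 equiv theta (d=0.0135) 57.06
60.0 dyaw 0.006 shift [-0.0013  0.0008]
65.0 dyaw -0.087 shift [-0.0027  0.001 ]
70.0 dyaw -0.087 shift [-0.0026  0.0012]
```

Emit:
play_rows([
  [0,0,-0.087,-0.003,0.001,0,0],
  [0,0,-0.06,-0.003,0.001,0,0],
  [0,0,0,0,0,0,0],
])

```text
t: 8.22
eef_pos: [0.5424, 0.0606, 0.0893]
ee_rot: [3.138, -0.028, -0.881]
force: [1.0, -0.9, -0.9]
width: 0.0005
```

```bash
python3 plan.py .030 .0135 65 70 75 
```

```text
t 8.225 P [0.5424 0.0606 0.0893] yaw -50.5 F [ 1.03 -0.94 -0.94] M [-0.28 -0.03  0.03]
rho 0.0333 equiv theta (d=0.0135) 64.98
65.0 dyaw 0.061 shift [0.0003 0.0003]
70.0 dyaw -0.087 shift [-0.0026  0.0012]
75.0 dyaw -0.087 shift [-0.0025  0.0014]
```

Emit:
play_rows([
  [0,0,-0.02,-0.003,0.0013,0,0],
  [0,0,-0.06,-0.0025,0.0014,0,0],
  [0,0,0,0,0,0,0],
])

```text
t: 8.6
eef_pos: [0.5364, 0.0634, 0.0892]
ee_rot: [3.138, -0.028, -0.957]
force: [-0.3, -0.2, -0.8]
width: 0.0001
```

```bash
python3 plan.py .030 .0135 75 80 85 90;python3 snap.py 6 
```

```text
t 8.6 P [0.5364 0.0634 0.0892] yaw -54.8 F [-0.3  -0.19 -0.79] M [0.07 0.19 0.  ]
rho 0.0337 equiv theta (d=0.0135) 76.08
75.0 dyaw -0.038 shift [0.0012 0.0001]
80.0 dyaw -0.087 shift [-0.0023  0.0017]
85.0 dyaw -0.087 shift [-0.0022  0.0019]
90.0 dyaw -0.087 shift [-0.002  0.002]
8.6 [0.5364 0.0634 0.0892] [ 3.138 -0.028 -0.957] [-0.3  -0.19 -0.79] [ 0.5   0.28 -0.5   0.04 -0.79  0.08] 0.00011803575622648302
```

View pics/ts6.png

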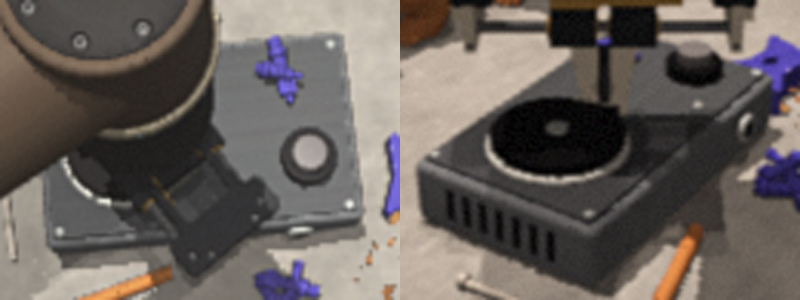

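Emit:
play_rows([
  [0,0,-0.12,-0.0012,0.0018,0,0],
  [0,0,-0.087,-0.0022,0.0019,0,0],
  [0,0,-0.05,-0.001,0.001,0,0],
  [0,0,0,0,0,0,0],
])

```text
t: 9.25
eef_pos: [0.5325, 0.0671, 0.0892]
ee_rot: [3.137, -0.029, -1.217]
force: [1.5, -2.5, -0.2]
width: 0.0007
```

```bash
python3 plan.py .030 .0135 85 90 95 100 
```

```text
t 9.25 P [0.5325 0.0671 0.0892] yaw -69.7 F [ 1.46 -2.5  -0.23] M [-0.57 -0.37 -0.06]
rho 0.0333 equiv theta (d=0.0135) 85.51
85.0 dyaw 0.048 shift [ 0.0006 -0.    ]
90.0 dyaw -0.087 shift [-0.002  0.002]
95.0 dyaw -0.087 shift [-0.0018  0.0022]
100.0 dyaw -0.087 shift [-0.0016  0.0024]
```

Emit:
play_rows([
  [0,0,-0.05,-0.0022,0.002,0,0],
  [0,0,-0.06,-0.002,0.002,0,0],
  [0,0,0,0,0,0,0],
])

```text
t: 9.62
eef_pos: [0.5296, 0.07, 0.0894]
ee_rot: [3.138, -0.031, -1.324]
force: [2.1, -2.5, -0.3]
width: 0.0002
```

```bash
python3 plan.py .030 .0135 90 95 100 105 
```

```text
t 9.625 P [0.5296 0.07   0.0894] yaw -75.8 F [ 2.08 -2.53 -0.31] M [-0.83 -0.43 -0.07]
rho 0.0335 equiv theta (d=0.0135) 92.52
90.0 dyaw 0.067 shift [ 0.0016 -0.0009]
95.0 dyaw -0.087 shift [-0.0018  0.0022]
100.0 dyaw -0.087 shift [-0.0016  0.0024]
105.0 dyaw -0.087 shift [-0.0014  0.0025]
```

Emit:
play_rows([
  [0,0,0,-0.0018,0.0023,0,0],
  [0,0,-0.06,-0.0014,0.002,0,0],
  [0,0,0,0,0,0,0],
])

```text
t: 10.0
eef_pos: [0.5265, 0.0742, 0.0895]
ee_rot: [3.138, -0.031, -1.378]
force: [0.8, 0.4, 0.8]
width: 0.0004
```

```bash
python3 plan.py .030 .0135 100 105 110
```

```text
t 10.0 P [0.5265 0.0742 0.0895] yaw -79.0 F [0.85 0.43 0.76] M [ 0.12  0.09 -0.09]
rho 0.0336 equiv theta (d=0.0135) 101.39
100.0 dyaw -0.053 shift [ 0.0012 -0.0006]
105.0 dyaw -0.087 shift [-0.0014  0.0025]
110.0 dyaw -0.087 shift [-0.0012  0.0026]
```

Emit:
play_rows([
  [0,0,0,-0.0003,0.0006,0,0],
  [0,0,0,0,0,0,0],
])

```text
t: 10.25
eef_pos: [0.526, 0.0751, 0.0894]
ee_rot: [3.138, -0.03, -1.374]
force: [0.4, -0.3, 0.9]
width: 0.0006
```

```bash
python3 plan.py .030 .0135 100 105 110;python3 snap.py 7
```

```text
t 10.25 P [0.526  0.0751 0.0894] yaw -78.8 F [ 0.44 -0.3   0.93] M [0.06 0.1  0.03]
rho 0.0336 equiv theta (d=0.0135) 102.97
100.0 dyaw -0.057 shift [ 0.0017 -0.0014]
105.0 dyaw -0.087 shift [-0.0014  0.0025]
110.0 dyaw -0.087 shift [-0.0012  0.0026]
10.25 [0.526  0.0751 0.0894] [ 3.138 -0.03  -1.374] [ 0.44 -0.3   0.93] [ 0.53  0.27 -0.51  0.04 -0.8  -0.36] 0.0005747846763670703
```

View pics/ts7.png

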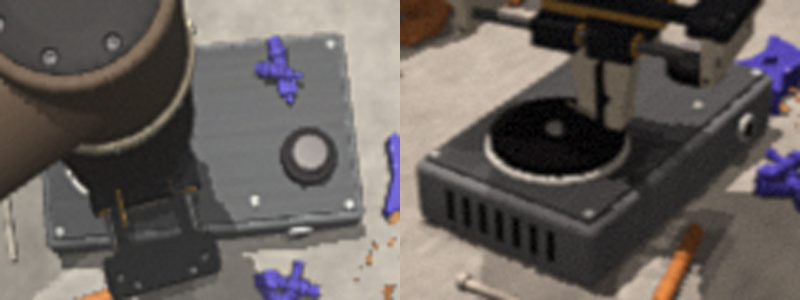

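View pics/w7.png

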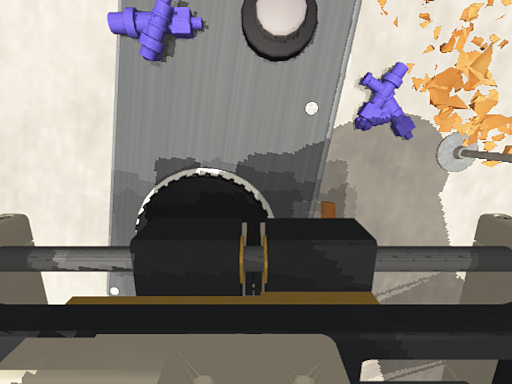

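Emit:
play_rows([
  [0,0,0,0.001,-0.008,0.002,0],
  [0,0,0,0,-0.003,0.03,0],
  [0,0,0,0,-0.03,0.05,0],
  [0,0,0,0,-0.05,0.05,0],
  [0,0,0,0,-0.05,0.03,0],
  [0,0,0,0,-0.03,0,0],
  [0,0,0,0,-0.02,0,0],
  [0,0,0,0,0,0,0],
])

```text
t: 11.4
eef_pos: [0.5254, -0.1196, 0.2524]
ee_rot: [3.139, -0.033, -1.373]
force: [0.0, -0.3, -0.8]
width: 0.0005
```

```bash
python3 snap.py 8
```

```text
11.4 [ 0.5254 -0.1196  0.2524] [ 3.139 -0.033 -1.373] [ 0.   -0.31 -0.76] [ 0.16  0.12 -0.29  0.04 -1.17  0.02] 0.0005315441701688845
```

View pics/ts8.png

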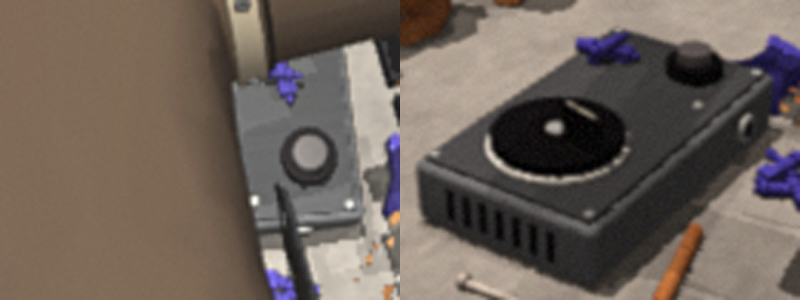

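View pics/w8.png

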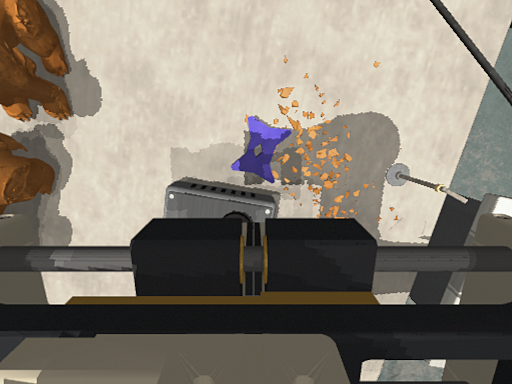

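```bash
python3 - <<'E'
from h import *
p=np.load("side8.npy")
c=p[170:215,215:275];cv2.imwrite("pics/s8z.png",cv2.resize(c,None,fx=12,fy=12,interpolation=cv2.INTER_CUBIC))
hub=np.array([.5555,.0912])
a=w_at_z("side",243.5,185.7,.095)[:2];b=w_at_z("side",254,192,.095)[:2]
print(a,b,np.degrees(np.arctan2(*(b-a)[::-1])),np.degrees(np.arctan2(*((a+b)/2-hub)[::-1])))
for k in(3,4,5):
    an=np.radians(-72-30*k);u=np.array([np.cos(an),np.sin(an)])
    for r in(.008,.044):
        x,y=proj("side",[*(hub+r*u),.095]);print(k,r,((x-215)*12+6,(y-170)*12+6))
E
```

```text
[0.54429739 0.09386285] [0.51415726 0.10109771] 166.5020551104012 166.55616561121096
3 0.008 (np.float64(349.60129054319316), np.float64(174.8305946537149))
3 0.044 (np.float64(564.022051912787), np.float64(209.23367404535486))
4 0.008 (np.float64(334.9790320984621), np.float64(185.67674610719428))
4 0.044 (np.float64(485.6601185453708), np.float64(271.26095408790854))
5 0.008 (np.float64(311.53272191305996), np.float64(191.61658541811983))
5 0.044 (np.float64(353.53457737532153), np.float64(306.10338633778963))
```

View pics/s8z.png

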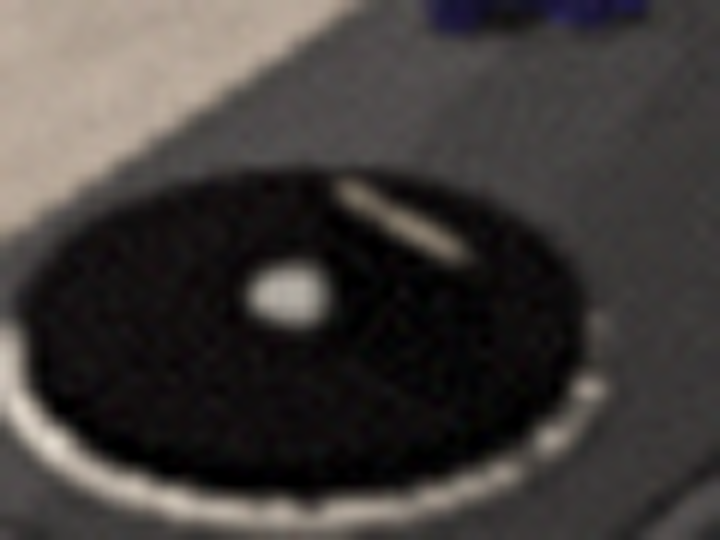

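Emit:
play_rows([
  [0,0,0.171,0.0013,0.0084,0,0],
  [0,0,0.171,0.0013,0.0084,0,0],
  [0,0,0.171,0.0013,0.0084,0,0],
  [0,0,0.171,0.0013,0.0084,0,0],
  [0,0,0.171,0.0013,0.0084,-0.02,0],
  [0,0,0.171,0.0013,0.0084,-0.02,0],
  [0,0,0.171,0.0013,0.0084,-0.02,0],
  [0,0,0.171,0.0013,0.0084,-0.02,0],
  [0,0,0,0,0,-0.02,0],
  [0,0,0,0,0,0,0],
])

```text
t: 12.8
eef_pos: [0.5358, -0.0398, 0.1481]
ee_rot: [3.139, -0.031, 0.056]
force: [-0.3, -0.5, -0.4]
width: 0.0003
```

```bash
python3 snap.py 9
```

```text
12.8 [ 0.5358 -0.0398  0.1481] [ 3.139 -0.031  0.056] [-0.27 -0.5  -0.4 ] [ 0.3   0.19 -0.44  0.01 -0.9   1.32] 0.0003382680681021444
```

View pics/ts9.png

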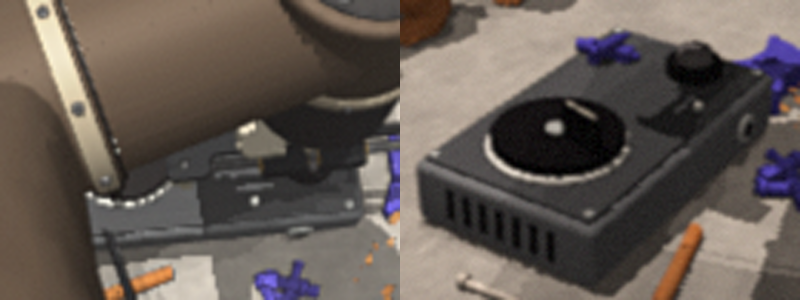

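Emit:
play_rows([
  [0,0.03,0,0,-0.01,0,0],
  [0,0,0,0,0,-0.02,0],
  [0,0,0,0,0,-0.02,0],
  [0,0,0,0,0,0,0],
])

```text
t: 13.45
eef_pos: [0.5403, -0.0496, 0.1145]
ee_rot: [-3.141, -0.012, 0.056]
force: [0.1, -0.4, 0.4]
width: 0.0007
```

```bash
python3 snap.py 10
```

```text
13.45 [ 0.5403 -0.0496  0.1145] [-3.141 -0.012  0.056] [ 0.09 -0.43  0.4 ] [ 0.27  0.25 -0.45  0.   -0.85  1.35] 0.0006559765770078507
```

View pics/ts10.png

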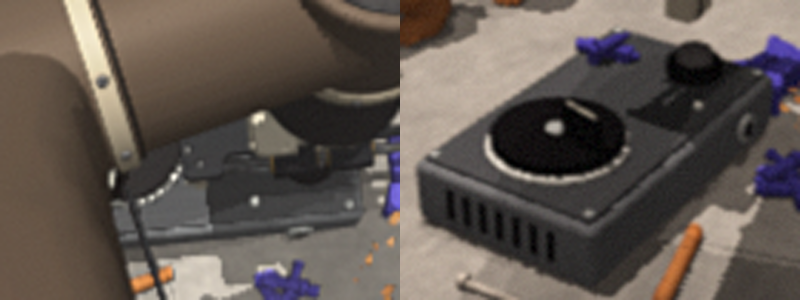

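Side view: the fingertip is at about (685,10), just above the button at (695,60). The fin still shows at (580,110). I'll centre the tip and go down.

Emit:
play_rows([
  [0,0,0,-0.005,-0.003,-0.006,0],
  [0,0,0,0,0,-0.01,0],
  [0,0,0,0,0,-0.004,0],
  [0,0,0,0,0,0,0],
])

```text
t: 14.1
eef_pos: [0.5366, -0.0524, 0.0961]
ee_rot: [-3.141, -0.018, 0.056]
force: [0.4, 0.3, -0.3]
width: 0.0003
```

```bash
python3 snap.py 11
```

```text
14.1 [ 0.5366 -0.0524  0.0961] [-3.141 -0.018  0.056] [ 0.36  0.33 -0.35] [ 0.27  0.27 -0.49  0.   -0.8   1.36] 0.0002755745215456968
```

View pics/ts11.png

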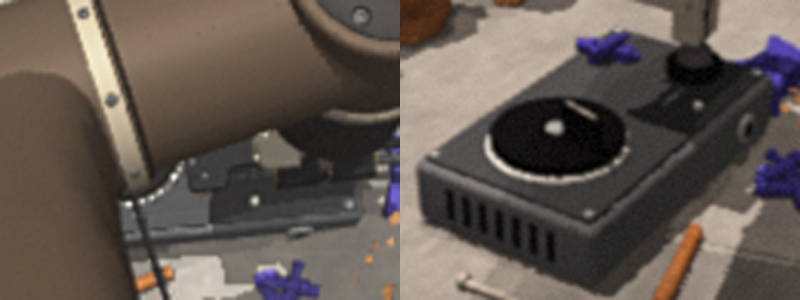

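Centred. Now I'll press in small steps.

Emit:
play_rows([
  [0,0,0,0,0,-0.004,0],
  [0,0,0,0,0,-0.004,0],
  [0,0,0,0,0,-0.004,0],
  [0,0,0,0,0,-0.003,0],
  [0,0,0,0,0,-0.002,0],
])

```text
t: 14.88
eef_pos: [0.5377, -0.0523, 0.0817]
ee_rot: [-3.141, -0.02, 0.058]
force: [-13.6, 4.6, 35.6]
width: 0.0003
```

Emit:
play_rows([
  [0,0,0,0,0,0.002,0],
  [0,0,0,0,0,0.01,0],
  [0,0,0,0,0,0.03,0],
  [0,0,0,0,0,0.05,0],
  [0,0,0,0,0,0.05,0],
  [0,0,0,-0.02,-0.05,0.01,0],
  [0,0,0,-0.02,-0.06,0,0],
  [0,0,0,-0.02,-0.06,0,0],
  [0,0,0,0,-0.06,0,0],
  [0,0,0,0,-0.06,0,0],
  [0,0,0,0,0,0,0],
  [0,0,0,0,0,0,0],
])

```text
t: 16.38
eef_pos: [0.4742, -0.3494, 0.2418]
ee_rot: [3.14, -0.023, 0.06]
force: [-2.1, 0.9, -0.0]
width: 0.0008
```

```bash
python3 snap.py 12; python3 - <<'E'
from h import *
p=np.load("top12.npy");print(p.shape)
cv2.imwrite("pics/t12.png",p)
E
```

```text
16.375 [ 0.4742 -0.3494  0.2418] [ 3.14  -0.023  0.06 ] [-2.11  0.88 -0.04] [-0.31  0.2  -0.19 -0.01 -1.16  1.94] 0.0008134959244294256
(384, 512, 3)
```

View pics/ts12.png

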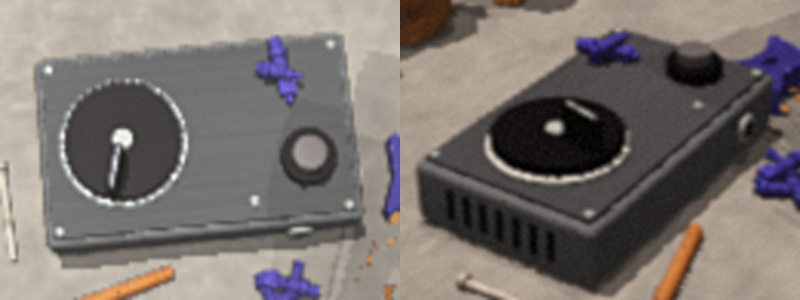

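```bash
python3 - <<'E'
from h import *
f=lambda a,b:(185+a/400*130-.5,145+b/300*95-.5)
a=w_at_z("top",*f(119,145),.095);b=w_at_z("top",*f(111,189),.095)
print(a,b,np.degrees(np.arctan2(*(b-a)[1::-1])))
A=np.load("top0p.npy").astype(int);B=np.load("top12.npy").astype(int)
# bystander (violet/orange) pixel centroids before/after
for nm,(r0,r1,c0,c1),col in(("fit2",(153,182,265,287),"v"),("xblk",(183,220,305,345),"v"),("fit0",(226,252,262,292),"v"),("rod",(228,247,203,246),"o")):
    o=[]
    for I in(A,B):
        s=I[r0:r1,c0:c1];m=(s[...,0]-s[...,1]>40) if col=="v" else (s[...,2]-s[...,0]>60)
        o.append((np.argwhere(m).mean(0).round(1),m.sum()))
    print(nm,o)
s=get_state();print(s["t"],s["force"],abs(s["qd"]).max())
job_done()
E
```

```text
[0.54555929 0.09321976 0.095     ] [0.51308392 0.10073399 0.095     ] 166.97203037674498
fit2 [(array([13.4, 10.4]), np.int64(129)), (array([13.5, 10.3]), np.int64(135))]
xblk [(array([17.4, 20.7]), np.int64(515)), (array([17.4, 20.6]), np.int64(518))]
fit0 [(array([11.7, 13.9]), np.int64(196)), (array([11.6, 14. ]), np.int64(205))]
rod [(array([ 8.6, 20.5]), np.int64(151)), (array([ 8.6, 20.6]), np.int64(158))]
16.525 [0.3515325  1.21008629 0.11960759] 0.0077656800184630025
the job is handed in; nothing more can be done
```

The dial is set four clicks clockwise and resting in the fourth stop. The start button was then pressed fully down and let go, and the job was handed in at 16.5 s.

- **Dial:** I pushed with the closed fingertips against the side of the fin only, one click at a time. The fin started at about -72° and ended at about 166.5–167° in both the side and top cameras. That is a turn of about 121° against the 120° wanted, within the accuracy of the pictures.
- **Button:** The fingertips went down to about 71 mm, where the force rose sharply, so the button had reached the bottom. That is the 6 mm of full travel. In the last picture the button looks up again.
- **Press force:** The press peaked at about 36 N upward, with about 14 N sideways, when the button bottomed. That is about 38 N in all and much more than the 5 N needed. It was at the fingertips rather than the gripper body, but it is close to the 40 N limit.
- **Loose things:** The three violet pieces and the orange rod moved no more than 0.1 pixel between the first and last top pictures. I checked the steel pin only by eye, and it looks unmoved. The arm ended standing clear of everything.

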